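# Clear the lid of the vegetable box and hold it open at 45 degrees

### The job

Take the shaker off the lid of the wooden vegetable box and set it down gently, upright, on the worktop clear of the box. Then lift the lid to 45 degrees and keep holding it there with the gripper so that I can reach in: it falls shut by itself, so finish while still holding it, with nothing else propping it up. Leave the spice jar, the egg cup and the glass where they stand.

Things in the scene. Friction and masses are not known exactly. Their poses are not given: they have to be found in the camera images.
- box: open-topped box of brown wood, 180 (x) x 220 (y) x 84 mm high, fixed on the worktop, an onion and a garlic bulb fixed inside. Origin: centre of its underside, z up. Its front (lid handle) looks to its -x, roughly to the robot, turned up to 0.35 rad; the hinge is at its +x rim. To its left (+y) the worktop is free for 0.10 m from the middle of the wall.
- lid (a joint): lid hinge: 0 = shut (level), grows as the lid's front edge rises, pi/4 = open at 45 degrees, stop at 1.35 rad. The lid is a wooden board 190 (x) x 226 (y) x 12 mm, 0.3 to 0.6 kg, its flat top 96 mm above the worktop when shut. The hinge is loose with no stay: the lid falls shut from every angle.
- lid_handle (a point): centre of the grip of the steel bow handle on the lid near its front edge: a round bar 12 mm thick along the box's y, straight for 94 mm, on two legs 110 mm apart, bar centre 36 mm above the lid's top. Lid shut: at (-66, 0, 132) mm in the box frame, 160 mm in front of and 48 mm above the hinge axis. Moves with the lid; axes those of the lid (the box's when shut).
- lid_hinge (a point): middle of the hinge axis, fixed to the box at (94, 0, 84) mm in the box frame; the axis runs along the box's y and the lid turns about +y.
- shaker: glass shaker with a grey domed top, round, 44 mm across, 90 mm tall (straight enough to grip up to 65 mm above its foot, 34 mm across above 74 mm), about 0.1 kg, loose. Origin: centre of its underside, z up. Stands upright on the shut lid behind the handle.
- spice_jar: bystander: spice jar with a yellow-brown cap, 42 mm across, 96 mm tall, loose, on the worktop to the right (-y side) of the box. Origin: centre of its underside.
- egg_cup: bystander: turned wooden egg cup, 50 mm across, 58 mm tall, loose, on the worktop to the right (-y side) of the box. Origin: centre of its underside.
- glass: bystander: small glass tumbler, 49 mm across, 62 mm tall, loose, on the worktop behind (+x side of) the box. Origin: centre of its underside.
Mind the look-alikes: they are no part of the job. Leave any blue or purple look-alike of the shaker alone.

How it is judged:
On the way:
1. the shaker stands upright on the worktop, let go, while the lid is still shut (height (world z) of shaker between -0.008 and 0.012 m and angle between shaker's own z axis and vertical below 0.2 rad and linear speed of shaker below 0.03 m/s and contact force between the fingers and shaker below 0.1 N and contact force between shaker and box below 0.3 N and value of joint lid below 0.1 rad), for 0.2 s.
At the end, for the whole second after the job is handed in: The lid is held still by the gripper's fingers at 45 degrees, 8 degrees either way, the shaker stands upright on the worktop, let go and not touching the box or lid, and the spice jar, egg cup and glass stand within 3 cm of where they were (value of joint lid between 0.646 and 0.925 rad and velocity of joint lid between -0.1 and 0.1 rad/s and contact force between the fingers and box above 0.5 N and height (world z) of shaker between -0.008 and 0.012 m and angle between each of shaker, spice_jar, egg_cup, glass's own z axis and vertical below 0.2 rad and linear speed of shaker below 0.03 m/s and contact force between the fingers and shaker below 0.1 N and contact force between shaker and box below 0.3 N and distance of each of spice_jar, egg_cup, glass from where it was at the start of the episode below 0.03 m); the arm keeps its last pose, push and grip.
It fails at once if the shaker is toppled (tipped beyond about 45 degrees) (angle between shaker's own z axis and vertical above 0.8 rad).
It fails at once if the shaker is dropped from more than about 2 cm (linear speed of shaker above 0.65 m/s and contact force between the fingers and shaker below 0.05 N).
It fails at once if the lid is opened before the shaker is off it (value of joint lid above 0.15 rad and height (world z) of shaker above 0.05 m).
It fails at once if the spice jar, egg cup or glass is pushed away (3 cm) or tipped over (distance of any of spice_jar, egg_cup, glass from where it was at the start of the episode above 0.03 m or angle between any of spice_jar, egg_cup, glass's own z axis and vertical above 0.5 rad).
It also fails if it takes over 54 s, if anything falls off the work surface, if the arm or the gripper's body presses on something with over 40 N, if the wrist force passes 120 N, or if a joint passes its speed limit or range.

### The arm

A 6-joint arm with a two-finger parallel gripper is mounted at the origin on a cart in front of the work surface, level with it; the furniture and walls round the work are solid. World frame = base frame: x ahead of the robot, y to its left, z up, the work surface at z = 0. Lengths are in m, angles in rad, forces in N, time in s.
With the tool pointing down it reaches from about 0.375 to 0.9 m from the base axis. Payload 3.1 kg.
Tool frame: the origin (TCP) lies on the centre line of the jaws, within the pads' length; the fingertips stand 14 mm ahead of it and the grasp point (between the pads) lies 5 mm behind it; z points along the fingers, y is the line along which they close (so a half turn about z gives the same grasp; the last joint's range is limited). The gripper opens to 87 mm and grips with 3 to 60 N. Pads are 19 mm wide; open, the fingers measure 117 mm over their backs; the gripper's body (75 mm by 190 mm) begins 51 mm behind the grasp point.
Start: joints at [-1.438, 0.527, 1.433, -0, 1.181, -0.178], TCP at [0.191, -0.595, 0.205] pointing down, gripper open.
Joint ranges: [-3.08, 3.08], [-0.75, 2.2], [0.22, 2.44], [-1.43, 4.57], [0, 2.65], [-2.85, 2.85]. Speed limits (rad/s): [2.79, 2.79, 3.14, 3.14, 3.14, 3.14].

### API

Orientations are given as a unit quaternion [x, y, z, w].
In Python, from rig import robot gives the robot as it stands.
- The arm moves only by the tool move_arm, never from a script. Its argument "commands" is a list of rows, each an object with "hand": the finger opening in cm, from 0 to 8.7; "travel": the shift along the tool's x, y, z in cm, a list of three; "twist": the turn, a rotation vector about the tool's x, y, z in degrees, a list of three. In form: [{"hand": hand, "travel": [dx, dy, dz], "twist": [wx, wy, wz]}, ...]. A call has 1 to 5 rows; each row shifts and turns the commanded pose from where the row before left it, along the tool's axes as they then stand; what a row does not reach is not made up. A row lasts 1/12 s, in which the tool goes at most 41.7 mm and 7.16 degrees, less where a joint would pass 70% of its speed; a pose out of reach is approached as far as the arm can. A call is refused whole if a number of a shift passes 4.17 or a number of a turn 7.16, either way. A call with a gripper value outside its range is refused whole. The fingers move at their own pace and stop on an object; "force" is the grip in N (left out, the last holds). Time passes only in rows, so rows that do not move let the fingers close. It gives the time, the measured TCP pose, the force, the opening and the grip force at its end, in the units of the state.
- robot.get_obs(): the state, without advancing time (a new reading comes with each control period).
- robot.camera(name): name is "scene" or "top" or "wrist"; returns a dict with "frame" (384x512x3 uint8, red, green, blue), "fov_y" (degrees; the focal length in pixels is half the picture's height over the tangent of half this angle, whatever the lens; pixels are square), "cx", "cy" (the principal point, pixels), "k1" (the pictures are not rectified: a ray, as slopes to the right and down, at radius r is drawn at 1 + k1 r^2 times it, then the intrinsics apply), "extrinsics" (4x4, takes a point from camera to world coordinates); the wrist camera has in their place "T_tool_cam" (4x4, takes a point from camera to tool coordinates, whose origin is the TCP and whose axes are the flange's). Camera axes: x right, y down, z forward; pixel columns grow to the right and rows downward; lengths in m; the calibration is good to about 2 mm. A picture is of the moment at which its call begins: read the wrist's pose just before it. There is no depth.
- robot.hand_in(): hands the job in; it is judged then, once.
The state is a dict: "time": time; "q": joint angles; "joint_velocities": joint speeds; "joint_torque": joint torques, N m; "position": TCP position; "tool_rot": TCP orientation; "ft_force": force on the tool from outside, world axes, zero at the start; "moment": the same for the moment, N m; "grip_width": finger opening in m; "grip_force": force on a finger pad.
Only numpy, scipy, OpenCV 4.12 (cv2) and the standard library are available. Lean on these libraries where they do the work, as an engineer would, in place of code of your own. Each camera call takes 0.05 s, during which the arm holds its last target. There are 200 camera calls.

## Working session

There is one attempt and no reset: what is moved stays moved. The work goes in short steps, Python scripts to look and compute and a tool call to move; the robot and the scene stay as the last step left them, time stands still between calls to the robot, and variables do not carry over. Pictures are saved under pics/ and viewed, at most 10 in all, crops included, and the job is handed in when it is done.

Besides the shell and the picture viewer there is one more tool, called as a command line: name --argument value ..., lists and objects as JSON in quotes. move_arm: Moves the arm, as the interface text tells. Its arguments: {"type":"object","properties":{"commands":{"type":"array"},"force":{"type":"number"}},"required":["commands"]}

```bash
ls; mkdir -p pics
cat > h.py <<'E'
import numpy as np, cv2
from rig import robot
from scipy.spatial.transform import Rotation as R
def cam(n):
    o=robot.get_obs(); c=robot.camera(n)
    H,W=c["frame"].shape[:2]; c["f"]=H/2/np.tan(np.radians(c["fov_y"])/2)
    if n=="wrist":
        T=np.eye(4);T[:3,:3]=R.from_quat(o["tool_rot"]).as_matrix();T[:3,3]=o["position"]
        c["E"]=T@np.array(c["T_tool_cam"])
    else: c["E"]=np.array(c["extrinsics"])
    return c
def save(c,name): cv2.imwrite("pics/"+name,c["frame"][:,:,::-1])
def ray(c,u,v):
    d=np.array([(u-c["cx"])/c["f"],(v-c["cy"])/c["f"]]); s=d.copy()
    for _ in range(30): s=d/(1+c["k1"]*(s@s))
    return c["E"][:3,3],c["E"][:3,:3]@np.array([s[0],s[1],1])
def onz(c,u,v,z):
    o,d=ray(c,u,v); return o+d*(z-o[2])/d[2]
def proj(c,p):
    q=np.linalg.inv(c["E"])@np.append(p,1); s=q[:2]/q[2]; s=s*(1+c["k1"]*(s@s))
    return s*c["f"]+[c["cx"],c["cy"]]
E
python3 - <<'E'
from h import *
import pickle
a=cam("top");b=cam("scene")
pickle.dump({"top":a,"scene":b},open("c.pkl","wb"))
save(a,"top.png");save(b,"scene.png")
for c in(a,b):print(c["f"],c["E"].round(3).tolist(),c["k1"])
print(robot.get_obs())
E
```

```text
pics
358.00651920288345 [[-0.001, -0.983, 0.186, 0.436], [-1.0, 0.002, 0.003, 0.027], [-0.004, -0.186, -0.983, 0.951], [0.0, 0.0, 0.0, 1.0]] -0.07529880860388835
418.14299535639543 [[-0.635, -0.342, 0.693, 0.02], [-0.773, 0.268, -0.575, 0.537], [0.011, -0.901, -0.434, 0.499], [0.0, 0.0, 0.0, 1.0]] -0.059492364463791664
{'time': 0.1, 'q': array([-1.43851323e+00,  5.28371933e-01,  1.43378402e+00, -1.19881718e-05,
        1.18138628e+00, -1.78478379e-01]), 'joint_velocities': array([-0.00090775, -0.00108562, -0.00335497, -0.00050887,  0.00136001,
        0.00020405]), 'joint_torque': array([ 3.46135903e-04, -4.40984380e+01, -1.77150607e+01,  6.35682978e-02,
        5.33603760e-02, -4.08625010e-05]), 'position': array([ 0.19105917, -0.59435132,  0.20426716]), 'tool_rot': array([ 9.87951859e-01,  1.54758441e-01,  1.69716234e-05, -9.74653848e-04]), 'ft_force': array([ 0.63680882, -0.7644754 ,  0.51253902]), 'moment': array([ 0.01924976,  0.00106767, -0.04130123]), 'grip_force': 0.0, 'grip_width': 0.08691452557086417}
```

View pics/top.png

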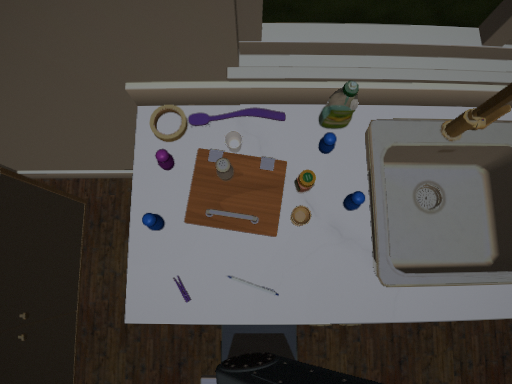

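View pics/scene.png

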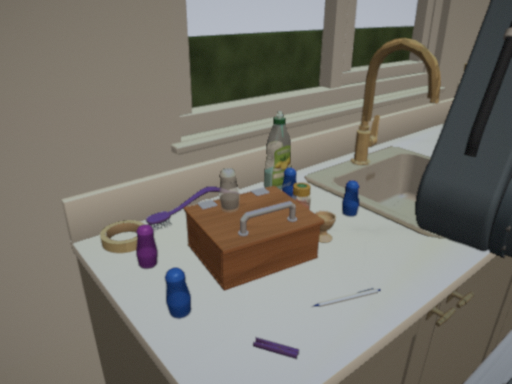

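Run:
```python
import pickle,cv2
c=pickle.load(open("c.pkl","rb"))
f=c["top"]["frame"][100:245,130:325,::-1]
cv2.imwrite("pics/t4.png",cv2.resize(f,None,fx=4,fy=4,interpolation=cv2.INTER_CUBIC))
f=c["scene"]["frame"][150:290,120:320,::-1]
cv2.imwrite("pics/s4.png",cv2.resize(f,None,fx=4,fy=4,interpolation=cv2.INTER_CUBIC))
```

```text
(no output)
```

View pics/t4.png

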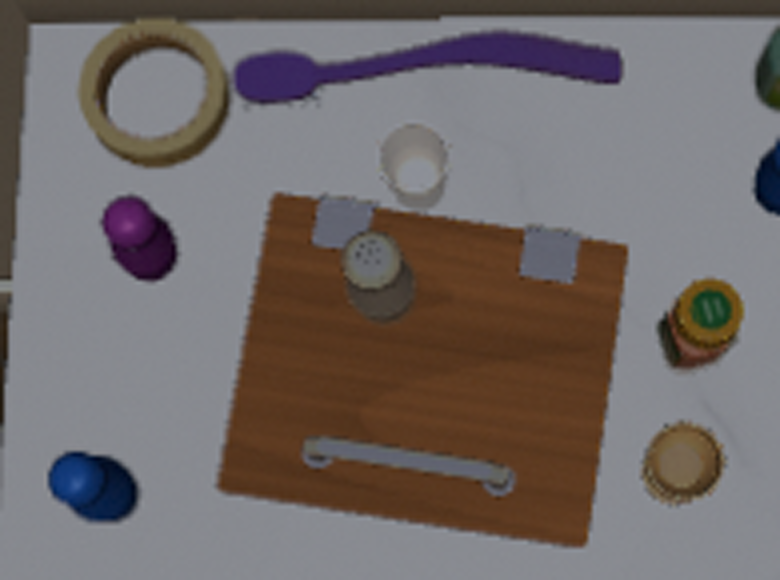

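View pics/s4.png

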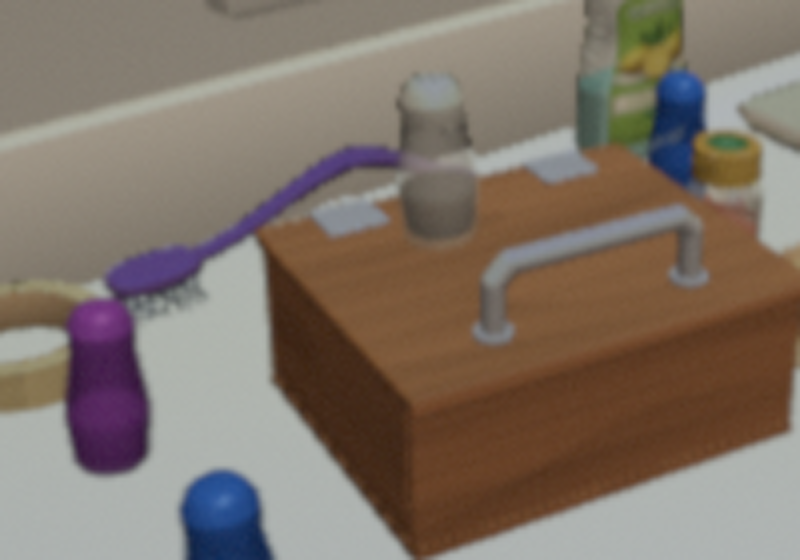

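Lid corners in the crop: (272,193), (627,245), (586,546), (219,491). The handle runs (318,450)–(498,474), and the shaker's dome centre is at (372,260). The blue and purple look-alikes are to the left of the box.

Run:
```python
from h import *
import pickle
C=pickle.load(open("c.pkl","rb"));t=C["top"];s=C["scene"]
T=lambda u,v,z:onz(t,130+u/4,100+v/4,z).round(4)
BL,BR,FR,FL=[T(u,v,.096) for u,v in((272,193),(627,245),(586,546),(219,491))]
print("corners",BL,BR,FR,FL)
d=BL-BR+FL-FR; yaw=np.arctan2(-d[0],d[1]); e=(BL-FL+BR-FR); print("yaw",yaw,np.arctan2(e[1],e[0]))
mid=(BL+BR+FR+FL)/4;print("mid",mid, np.linalg.norm(BL-BR),np.linalg.norm(BL-FL))
h=[T(318,450,.132),T(498,474,.132)];print("handle",h,(h[0]+h[1])/2, np.arctan2(-(h[0]-h[1])[0],(h[0]-h[1])[1]))
# scene
S=lambda u,v,z:onz(s,120+u/4,150+v/4,z).round(4)
print("scene corners FL,BL,FR",S(412,402,.096),S(258,235,.096),S(800,285,.096))
print("scene handle",(S(493,265,.132)+S(685,218,.132))/2)
print("shaker top",T(372,260,.184),"sc top",S(433,86,.184),"sc foot",S(439,222,.096), "top foot", T(382,293,.096))
for n,u,v,z in(("purple",128,217,.085),("purplefoot",147,255,.0),("blue",78,478,.085),("bluefoot",104,495,0),("jar",710,308,.096),("cup",684,460,.058),("glass",414,160,.062),("ring",227,100,0.02)): print(n,T(u,v,z))
```

```text
corners [0.7159 0.1637 0.096 ] [ 0.6815 -0.0573  0.096 ] [ 0.4961 -0.0293  0.096 ] [0.5292 0.1906 0.096 ]
yaw -0.15191637814555234 -0.14648417839356112
mid [0.605675 0.066925 0.096   ] 0.22366126173300552 0.1886279406662756
handle [array([0.549, 0.127, 0.132]), array([0.535 , 0.0231, 0.132 ])] [0.542   0.07505 0.132  ] -0.13393823169147231
scene corners FL,BL,FR [0.5302 0.1943 0.096 ] [0.7078 0.1674 0.096 ] [ 0.497  -0.0148  0.096 ]
scene handle [0.5446  0.08045 0.132  ]
shaker top [0.648  0.0929 0.184 ] sc top [0.6419 0.101  0.184 ] sc foot [0.662  0.0851 0.096 ] top foot [0.6513 0.094  0.096 ]
purple [0.7042 0.2566 0.085 ]
purplefoot [0.703  0.2645 0.    ]
blue [0.5383 0.2798 0.085 ]
bluefoot [0.5369 0.2864 0.    ]
jar [ 0.6414 -0.1075  0.096 ]
cup [ 0.5525 -0.0941  0.058 ]
glass [0.7491 0.077  0.062 ]
ring [0.8082 0.2091 0.02  ]
```

move_arm --commands '[{"hand":8.7,"travel":[2.5,-2.8,-0.5],"twist":[0,0,0]},{"hand":8.7,"travel":[2.5,-2.8,-0.5],"twist":[0,0,0]},{"hand":8.7,"travel":[2.5,-2.8,-0.5],"twist":[0,0,0]},{"hand":8.7,"travel":[2.5,-2.8,-0.5],"twist":[0,0,0]},{"hand":8.7,"travel":[2.5,-2.8,-0.5],"twist":[0,0,0]}]'

```text
time: 0.52
position: [0.2676, -0.4215, 0.2299]
tool_rot: [0.988, 0.154, -0.0, -0.001]
ft_force: [0.5, -0.1, 0.3]
grip_width: 0.0867
grip_force: 0.0
```

move_arm --commands '[{"hand":8.7,"travel":[2.5,-2.8,-0.5],"twist":[0,0,0]},{"hand":8.7,"travel":[2.5,-2.8,-0.5],"twist":[0,0,0]},{"hand":8.7,"travel":[2.5,-2.8,-0.5],"twist":[0,0,0]},{"hand":8.7,"travel":[2.5,-2.8,-0.5],"twist":[0,0,0]},{"hand":8.7,"travel":[2.5,-2.8,-0.5],"twist":[0,0,0]}]'

```text
time: 0.93
position: [0.3437, -0.25, 0.2552]
tool_rot: [0.988, 0.154, -0.0, -0.0]
ft_force: [1.1, -0.4, -1.0]
grip_width: 0.0872
grip_force: 0.0
```

move_arm --commands '[{"hand":8.7,"travel":[2.5,-2.8,-0.5],"twist":[0,0,0]},{"hand":8.7,"travel":[2.5,-2.8,-0.5],"twist":[0,0,0]},{"hand":8.7,"travel":[2.5,-2.8,-0.5],"twist":[0,0,0]},{"hand":8.7,"travel":[2.5,-2.8,-0.5],"twist":[0,0,0]},{"hand":8.7,"travel":[2.5,-2.8,-0.5],"twist":[0,0,0]}]'

```text
time: 1.35
position: [0.4198, -0.0785, 0.2803]
tool_rot: [0.988, 0.155, -0.0, -0.0]
ft_force: [1.0, -0.2, 0.0]
grip_width: 0.087
grip_force: 0.0
```

move_arm --commands '[{"hand":8.7,"travel":[2.5,-2.8,-0.5],"twist":[0,0,0]},{"hand":8.7,"travel":[2.5,-2.8,-0.5],"twist":[0,0,0]},{"hand":8.7,"travel":[2.5,-2.8,-0.5],"twist":[0,0,0]},{"hand":8.7,"travel":[2.5,-2.8,-0.5],"twist":[0,0,0]},{"hand":8.7,"travel":[2.5,-2.8,-0.5],"twist":[0,0,0]}]'

```text
time: 1.77
position: [0.496, 0.0931, 0.3051]
tool_rot: [0.988, 0.155, -0.0, 0.0]
ft_force: [2.3, -0.4, 0.6]
grip_width: 0.0869
grip_force: 0.0
```

move_arm --commands '[{"hand":8.7,"travel":[0,0,0],"twist":[0,0,-6.36]},{"hand":8.7,"travel":[0,0,0],"twist":[0,0,-6.36]},{"hand":8.7,"travel":[0,0,0],"twist":[0,0,-6.36]},{"hand":8.7,"travel":[0,0,0],"twist":[0,0,-6.36]},{"hand":8.7,"travel":[0,0,0],"twist":[0,0,-6.36]}]'

```text
time: 2.18
position: [0.4955, 0.0914, 0.3047]
tool_rot: [0.906, 0.422, -0.001, -0.0]
ft_force: [-0.7, -0.9, 1.1]
grip_width: 0.0873
grip_force: 0.0
```

move_arm --commands '[{"hand":8.7,"travel":[0,0,0],"twist":[0,0,-6.36]},{"hand":8.7,"travel":[0,0,0],"twist":[0,0,-6.36]},{"hand":8.7,"travel":[0,0,0],"twist":[0,0,-6.36]},{"hand":8.7,"travel":[0,0,0],"twist":[0,0,-6.36]},{"hand":8.7,"travel":[0,0,0],"twist":[0,0,-6.36]}]'

```text
time: 2.6
position: [0.4955, 0.0911, 0.3047]
tool_rot: [0.756, 0.654, -0.0, -0.0]
ft_force: [0.0, 0.9, 0.2]
grip_width: 0.0873
grip_force: 0.0
```

Run:
```python
from h import *
import pickle
c=cam("wrist");save(c,"w1.png");pickle.dump(c,open("w1.pkl","wb"))
o=robot.get_obs();print(o["time"],o["position"],R.from_quat(o["tool_rot"]).as_matrix().round(3).tolist(),o["q"],c["E"].round(3).tolist())
print(proj(c,[.649,.094,.184]),proj(c,[.649,.094,.096]),proj(c,[.541,.077,.132]))
```

```text
2.65 [0.49544202 0.0910642  0.30469172] [[0.14, 0.99, -0.001], [0.99, -0.14, -0.0], [-0.0, -0.001, -1.0]] [-4.03500724e-02  2.50657851e-01  1.59540900e+00 -7.79324391e-05
  1.29683575e+00  1.00565369e-01] [[0.99, -0.137, -0.047, 0.507], [-0.144, -0.942, -0.303, 0.175], [-0.002, 0.307, -0.952, 0.485], [0.0, 0.0, 0.0, 1.0]]
[392.64422101 164.85086198] [363.44989789 152.80689228] [293.0028679 180.9626566]
```

View pics/w1.png

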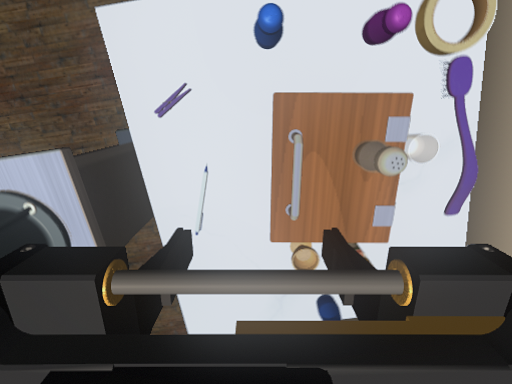

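Wrist view: shaker dome centre at (393,161), handle ends at (298,133) and (294,213), lid corners at (273,93), (412,93), (409,242) and (271,243).

Run:
```python
from h import *
import pickle
c=pickle.load(open("w1.pkl","rb"))
g=[onz(c,*p,.096) for p in((273,93),(412,93),(409,242),(271,243))]
print(np.round(g,4),np.mean(g,0)); d=g[3]-g[0]+g[2]-g[1]; print("yaw",np.arctan2(d[0],-d[1]))
a,b=onz(c,298,133,.132),onz(c,294,213,.132);print(a,b,(a+b)/2,np.arctan2(-(a-b)[0],(a-b)[1]))
print("shaker",onz(c,393,161,.184))
```

```text
[[ 0.5305  0.1927  0.096 ]
 [ 0.7152  0.1654  0.096 ]
 [ 0.7173 -0.0599  0.096 ]
 [ 0.4989 -0.0303  0.096 ]] [0.61545651 0.06697892 0.096     ]
yaw -0.06588603338968484
[0.55386697 0.13905675 0.132     ] [0.53756837 0.03061023 0.132     ] [0.54571767 0.08483349 0.132     ] -0.14917512735044056
shaker [0.64935522 0.09837191 0.184     ]
```

move_arm --commands '[{"hand":8.7,"travel":[0.53,3.0,0],"twist":[0,0,0]},{"hand":8.7,"travel":[0.53,3.0,0],"twist":[0,0,0]},{"hand":8.7,"travel":[0.53,3.0,0],"twist":[0,0,0]},{"hand":8.7,"travel":[0.53,3.0,0],"twist":[0,0,0]},{"hand":8.7,"travel":[0.53,3.0,0],"twist":[0,0,0]}]'

```text
time: 3.07
position: [0.6492, 0.0949, 0.3046]
tool_rot: [0.759, 0.651, -0.0, -0.0]
ft_force: [-0.0, -0.6, -0.5]
grip_width: 0.087
grip_force: 0.0
```

move_arm --commands '[{"hand":8.7,"travel":[0,0,0],"twist":[0,0,0]},{"hand":8.7,"travel":[0,0,1],"twist":[0,0,0]},{"hand":8.7,"travel":[0,0,1.5],"twist":[0,0,0]},{"hand":8.7,"travel":[0,0,1.5],"twist":[0,0,0]},{"hand":8.7,"travel":[0,0,1],"twist":[0,0,0]}]'

```text
time: 3.48
position: [0.6456, 0.095, 0.2529]
tool_rot: [0.758, 0.652, -0.002, -0.001]
ft_force: [0.4, -0.8, -0.2]
grip_width: 0.0872
grip_force: 0.0
```

Run:
```python
from h import *
import pickle
c=cam("wrist");o=robot.get_obs();print(o["time"],o["position"],o["ft_force"])
print(proj(c,[.648,.096,.184]),proj(c,[.541,.077,.132]))
save(c,"w2.png")
```

```text
3.5333 [0.6446292  0.09495317 0.25099512] [-0.82643958  0.49698266 -1.78185066]
[260.87389352 199.32279048] [174.55128696 212.92183124]
```

View pics/w2.png

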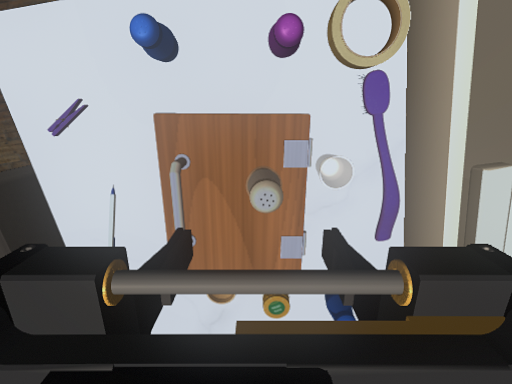

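Shaker dome is at (265,198), against a prediction of (261,199), so it stands about 3 mm further in x. Centre and descend.

move_arm --commands '[{"hand":8.7,"travel":[0.2,0.5,1],"twist":[0,0,0]},{"hand":8.7,"travel":[0,0,2],"twist":[0,0,0]},{"hand":8.7,"travel":[0,0,2],"twist":[0,0,0]},{"hand":8.7,"travel":[0,0,2],"twist":[0,0,0]},{"hand":8.7,"travel":[0,0,1.5],"twist":[0,0,0]}]'

```text
time: 3.95
position: [0.6531, 0.0962, 0.1689]
tool_rot: [0.758, 0.652, -0.0, -0.0]
ft_force: [-0.5, -0.4, -0.2]
grip_width: 0.0868
grip_force: 0.0
```

move_arm --commands '[{"hand":8.7,"travel":[0,0,1],"twist":[0,0,0]},{"hand":8.7,"travel":[0,0,1],"twist":[0,0,0]},{"hand":8.7,"travel":[0,0,0.4],"twist":[0,0,0]},{"hand":8.7,"travel":[0,0,0],"twist":[0,0,0]},{"hand":8.7,"travel":[0,0,0],"twist":[0,0,0]}]'

```text
time: 4.37
position: [0.654, 0.0961, 0.1467]
tool_rot: [0.758, 0.652, 0.0, 0.0]
ft_force: [0.0, 0.2, 0.0]
grip_width: 0.0873
grip_force: 0.0
```

move_arm --commands '[{"hand":8.7,"travel":[0,-0.3,0.4],"twist":[0,0,0]},{"hand":5.4,"travel":[0,0,0],"twist":[0,0,0]},{"hand":5,"travel":[0,0,0],"twist":[0,0,0]},{"hand":4.4,"travel":[0,0,0],"twist":[0,0,0]},{"hand":3.5,"travel":[0,0,0],"twist":[0,0,0]}]' --force 10

```text
time: 4.78
position: [0.6507, 0.0965, 0.1425]
tool_rot: [0.758, 0.652, 0.0, 0.0]
ft_force: [0.1, 0.4, -0.5]
grip_width: 0.0679
grip_force: 0.0
```

move_arm --commands '[{"hand":3.5,"travel":[0,0,0],"twist":[0,0,0]},{"hand":3.5,"travel":[0,0,0],"twist":[0,0,0]},{"hand":3.5,"travel":[0,0,0],"twist":[0,0,0]},{"hand":3.5,"travel":[0,0,0],"twist":[0,0,0]},{"hand":3.5,"travel":[0,0,0],"twist":[0,0,0]}]' --force 10

```text
time: 5.2
position: [0.6506, 0.0965, 0.1422]
tool_rot: [0.758, 0.652, 0.0, 0.0]
ft_force: [0.8, 0.7, 0.7]
grip_width: 0.0382
grip_force: 0.1
```

move_arm --commands '[{"hand":3.0,"travel":[0,0,0],"twist":[0,0,0]},{"hand":3.0,"travel":[0,0,0],"twist":[0,0,0]},{"hand":3.0,"travel":[0,0,0],"twist":[0,0,0]}]' --force 15

```text
time: 5.45
position: [0.6507, 0.0965, 0.1422]
tool_rot: [0.758, 0.652, 0.0, 0.0]
ft_force: [1.2, -0.1, 0.0]
grip_width: 0.0327
grip_force: 14.9
```

Run:
```python
from h import *
c=cam("scene");cv2.imwrite("pics/s2.png",cv2.resize(c["frame"][120:280,140:340,::-1],None,fx=3,fy=3))
```

```text
(no output)
```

View pics/s2.png

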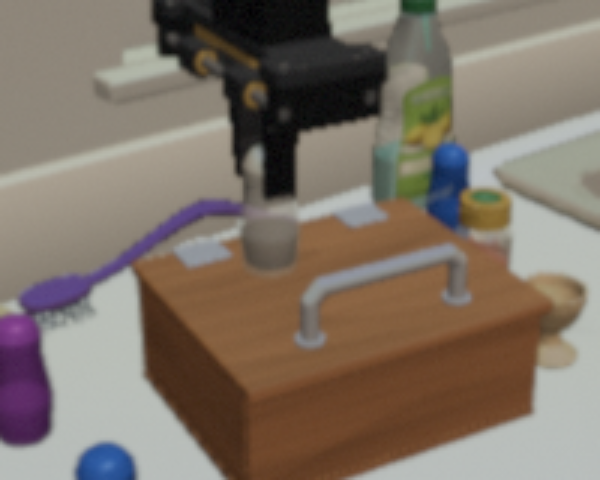

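The shaker is gripped at 33 mm and still upright. I'll check that the grip is centred before lifting.

Run:
```python
from h import *
c=cam("scene");o=robot.get_obs();M=R.from_quat(o["tool_rot"]).as_matrix();p=o["position"]
for n,q in(("near pad L tip",[.0095,-.0165,.014]),("near pad R tip",[-.0095,-.0165,.014]),("far L",[.0095,.0165,.014]),("far R",[-.0095,.0165,.014]),("foot",[0,0,.046]),("top",[0,0,-.044])):
    print(n,((proj(c,p+M@np.array(q))-[140,120])*3).round())
print(p,o["ft_force"])
```

```text
near pad L tip [263. 237.]
near pad R tip [288. 231.]
far L [241. 219.]
far R [266. 213.]
foot [265. 267.]
top [262. 146.]
[0.65072892 0.0964896  0.14219624] [0.32580648 0.08912497 0.23415211]
```

Run:
```python
from h import *
c=cam("scene");t=cam("top");w=cam("wrist")
f=lambda c,y,x,h,ww,k:cv2.resize(c["frame"][y:y+h,x:x+ww,::-1],(ww*k,h*k),interpolation=cv2.INTER_CUBIC)
a=cv2.convertScaleAbs(f(c,145,200,75,60,7),alpha=1.6,beta=20);b=f(w,130,160,210,180,2)
im=np.zeros((525,790,3),np.uint8);im[:525,:420]=a;im[:420,430:790]=b
cv2.imwrite("pics/s3.png",im)
```

```text
(no output)
```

View pics/s3.png

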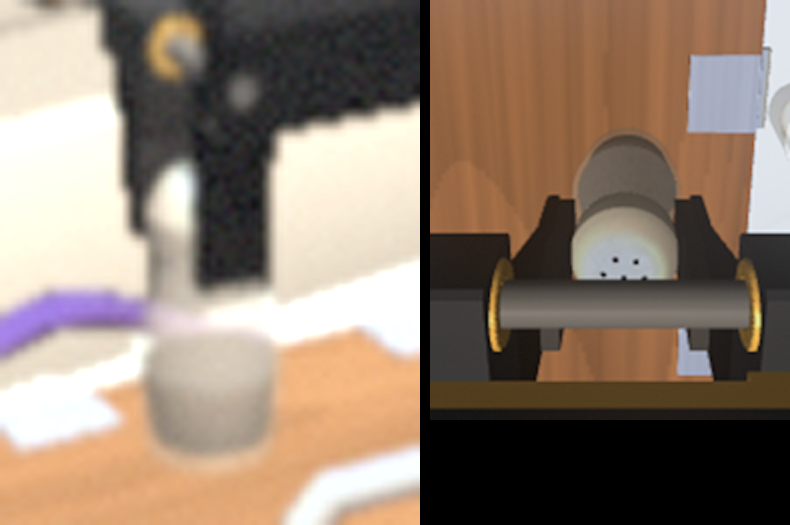

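Run:
```python
from h import *
w=cam("wrist");o=robot.get_obs();M=R.from_quat(o["tool_rot"]).as_matrix();p=o["position"]
for z in(.014,.0,-.01,-.02):
  print(z,[proj(w,p+M@np.array([x,y,z])).round().tolist() for y in(-.0164,.0164) for x in(.0095,-.0095)])
print("box lid corner",proj(w,[.7159,.1637,.096]), "dome",proj(w,p+M@np.array([0,0,-.042])),"foot",proj(w,p+M@np.array([0,0,.046])))
print(w["T_tool_cam"])
```

```text
0.014 [[237.0, 212.0], [238.0, 234.0], [280.0, 212.0], [279.0, 234.0]]
0.0 [[236.0, 219.0], [237.0, 243.0], [281.0, 219.0], [281.0, 243.0]]
-0.01 [[235.0, 225.0], [236.0, 249.0], [283.0, 225.0], [282.0, 249.0]]
-0.02 [[234.0, 231.0], [234.0, 257.0], [284.0, 231.0], [283.0, 257.0]]
box lid corner [325.77527382 120.50770244] dome [258.9532848  262.01994875] foot [258.37578027 208.92345088]
[[-3.32255404e-04 -9.51850244e-01 -3.06563210e-01  8.50344063e-02]
 [ 9.99999175e-01  6.40510251e-05 -1.28267874e-03 -9.82123373e-04]
 [ 1.24055376e-03 -3.06563384e-01  9.51849438e-01 -1.80117709e-01]
 [ 0.00000000e+00  0.00000000e+00  0.00000000e+00  1.00000000e+00]]
```

move_arm --commands '[{"hand":3.0,"travel":[0,0,0],"twist":[0,0,0]},{"hand":3.0,"travel":[0,0,-0.2],"twist":[0,0,0]},{"hand":3.0,"travel":[0,0,-0.4],"twist":[0,0,0]},{"hand":3.0,"travel":[0,0,-0.6],"twist":[0,0,0]},{"hand":3.0,"travel":[0,0,0],"twist":[0,0,0]}]' --force 20

```text
time: 6.17
position: [0.6512, 0.0966, 0.1555]
tool_rot: [0.758, 0.652, 0.001, 0.001]
ft_force: [-0.6, 1.1, -0.9]
grip_width: 0.0326
grip_force: 19.9
```

Run:
```python
from h import *
c=cam("scene");w=cam("wrist");o=robot.get_obs();print(o["position"],o["ft_force"],o["grip_width"])
f=lambda c,y,x,h,ww,k:cv2.resize(c["frame"][y:y+h,x:x+ww,::-1],(ww*k,h*k),interpolation=cv2.INTER_CUBIC)
a=cv2.convertScaleAbs(f(c,135,200,85,60,6),alpha=1.6,beta=20);b=f(w,130,160,210,180,2)
im=np.zeros((510,730,3),np.uint8);im[:510,:360]=a;im[:420,370:730]=b
cv2.imwrite("pics/s5.png",im)
```

```text
[0.65071984 0.09655988 0.15468102] [ 0.38728377 -0.66399539 -1.14076886] 0.032657894850652916
```

View pics/s5.png

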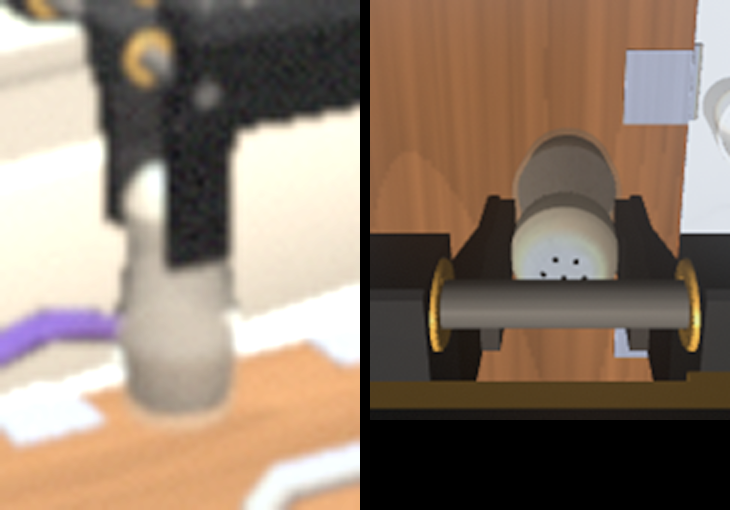

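The wrist view hasn't changed after the lift and the scene view shows the foot clear of the lid, so the shaker is held. Next: lift, carry left and lower.

move_arm --commands '[{"hand":3.0,"travel":[0,0,-1],"twist":[0,0,0]},{"hand":3.0,"travel":[0,0,-1.5],"twist":[0,0,0]},{"hand":3.0,"travel":[0,0,-1.5],"twist":[0,0,0]},{"hand":3.0,"travel":[0,0,-0.8],"twist":[0,0,0]},{"hand":3.0,"travel":[0.5,-0.2,0],"twist":[0,0,0]}]'

```text
time: 6.68
position: [0.6512, 0.101, 0.205]
tool_rot: [0.758, 0.652, 0.002, 0.002]
ft_force: [0.3, 0.5, -1.7]
grip_width: 0.0324
grip_force: 19.9
```

move_arm --commands '[{"hand":3.0,"travel":[1.2,-0.5,0],"twist":[0,0,0]},{"hand":3.0,"travel":[1.8,-0.8,0],"twist":[0,0,0]},{"hand":3.0,"travel":[2.0,-0.8,0],"twist":[0,0,0]},{"hand":3.0,"travel":[2.0,-0.8,0],"twist":[0,0,0]},{"hand":3.0,"travel":[2.0,-0.8,0],"twist":[0,0,0]}]'

```text
time: 7.1
position: [0.6243, 0.1982, 0.2007]
tool_rot: [0.758, 0.652, -0.001, -0.001]
ft_force: [-0.4, 0.1, -1.2]
grip_width: 0.0325
grip_force: 19.9
```

move_arm --commands '[{"hand":3.0,"travel":[2.0,-0.8,0],"twist":[0,0,0]},{"hand":3.0,"travel":[1.4,-0.6,0],"twist":[0,0,0]},{"hand":3.0,"travel":[0.7,-0.3,0],"twist":[0,0,0]},{"hand":3.0,"travel":[0,0,0],"twist":[0,0,0]},{"hand":3.0,"travel":[0,0,0],"twist":[0,0,0]}]'

```text
time: 7.52
position: [0.6151, 0.2394, 0.2017]
tool_rot: [0.758, 0.653, -0.001, 0.0]
ft_force: [-0.8, 0.4, -1.2]
grip_width: 0.0325
grip_force: 19.9
```

move_arm --commands '[{"hand":3.0,"travel":[0,0,1],"twist":[0,0,0]},{"hand":3.0,"travel":[0,0,2],"twist":[0,0,0]},{"hand":3.0,"travel":[0,0,2.5],"twist":[0,0,0]},{"hand":3.0,"travel":[0,0,2.5],"twist":[0,0,0]},{"hand":3.0,"travel":[0,0,2.5],"twist":[0,0,0]}]'

```text
time: 7.93
position: [0.6158, 0.2377, 0.0957]
tool_rot: [0.759, 0.651, 0.0, 0.0]
ft_force: [0.8, -0.0, -2.2]
grip_width: 0.0325
grip_force: 19.9
```

move_arm --commands '[{"hand":3.0,"travel":[0,0,1.8],"twist":[0,0,0]},{"hand":3.0,"travel":[0,0,1.2],"twist":[0,0,0]},{"hand":3.0,"travel":[0,0,0.7],"twist":[0,0,0]},{"hand":3.0,"travel":[0,0,0.3],"twist":[0,0,0]},{"hand":3.0,"travel":[0,0,0],"twist":[0,0,0]}]'

```text
time: 8.35
position: [0.6157, 0.2389, 0.0569]
tool_rot: [0.758, 0.652, -0.0, -0.0]
ft_force: [0.7, -0.5, -1.5]
grip_width: 0.0325
grip_force: 19.9
```

move_arm --commands '[{"hand":3.0,"travel":[0,0,0],"twist":[0,0,0]},{"hand":3.0,"travel":[0,0,0],"twist":[0,0,0]}]'

```text
time: 8.52
position: [0.6166, 0.2396, 0.0586]
tool_rot: [0.758, 0.652, 0.001, 0.001]
ft_force: [-0.1, -0.9, -0.4]
grip_width: 0.0321
grip_force: 19.9
```

move_arm --commands '[{"hand":3.0,"travel":[0,0,0.3],"twist":[0,0,0]},{"hand":3.0,"travel":[0,0,0.3],"twist":[0,0,0]},{"hand":3.0,"travel":[0,0,0.2],"twist":[0,0,0]},{"hand":3.0,"travel":[0,0,0],"twist":[0,0,0]},{"hand":3.0,"travel":[0,0,0],"twist":[0,0,0]}]'

```text
time: 8.93
position: [0.6152, 0.2394, 0.0489]
tool_rot: [0.758, 0.652, -0.0, -0.0]
ft_force: [1.0, 0.3, -1.5]
grip_width: 0.0324
grip_force: 19.9
```

move_arm --commands '[{"hand":3.0,"travel":[0,0,0.15],"twist":[0,0,0]},{"hand":3.0,"travel":[0,0,0.1],"twist":[0,0,0]},{"hand":3.0,"travel":[0,0,0],"twist":[0,0,0]},{"hand":3.0,"travel":[0,0,0],"twist":[0,0,0]}]'

```text
time: 9.27
position: [0.6154, 0.2394, 0.0465]
tool_rot: [0.758, 0.652, -0.0, -0.0]
ft_force: [-0.8, -0.7, -0.7]
grip_width: 0.0325
grip_force: 19.9
```

move_arm --commands '[{"hand":3.0,"travel":[0,0,0.1],"twist":[0,0,0]},{"hand":3.0,"travel":[0,0,0.05],"twist":[0,0,0]},{"hand":3.0,"travel":[0,0,0],"twist":[0,0,0]},{"hand":3.0,"travel":[0,0,0],"twist":[0,0,0]}]'

```text
time: 9.6
position: [0.6158, 0.2395, 0.046]
tool_rot: [0.758, 0.652, 0.0, 0.0]
ft_force: [-1.2, -0.2, 5.6]
grip_width: 0.0327
grip_force: 19.9
```

Contact with the worktop (5.6 N). Release and rise.

move_arm --commands '[{"hand":3.6,"travel":[0,0,0],"twist":[0,0,0]},{"hand":4.5,"travel":[0,0,0],"twist":[0,0,0]},{"hand":6.0,"travel":[0,0,0],"twist":[0,0,0]},{"hand":6.0,"travel":[0,0,0],"twist":[0,0,0]},{"hand":6.0,"travel":[0,0,0],"twist":[0,0,0]}]'

```text
time: 10.02
position: [0.6152, 0.2393, 0.0447]
tool_rot: [0.758, 0.652, -0.0, -0.0]
ft_force: [-0.5, 0.3, 0.6]
grip_width: 0.0544
grip_force: 0.0
```

move_arm --commands '[{"hand":6.0,"travel":[0,0,0],"twist":[0,0,0]},{"hand":6.0,"travel":[0,0,0],"twist":[0,0,0]},{"hand":6.0,"travel":[0,0,-0.5],"twist":[0,0,0]},{"hand":6.0,"travel":[0,0,-1.5],"twist":[0,0,0]},{"hand":6.0,"travel":[0,0,-2.5],"twist":[0,0,0]}]'

```text
time: 10.43
position: [0.6132, 0.2388, 0.0881]
tool_rot: [0.758, 0.652, -0.003, -0.002]
ft_force: [0.5, 0.8, -0.2]
grip_width: 0.0597
grip_force: 0.0
```

move_arm --commands '[{"hand":6.0,"travel":[0,0,-3.5],"twist":[0,0,0]},{"hand":6.0,"travel":[0,0,-3.5],"twist":[0,0,0]},{"hand":6.0,"travel":[0,0,-3.5],"twist":[0,0,0]},{"hand":6.0,"travel":[0,0,-3],"twist":[0,0,0]},{"hand":6.0,"travel":[0,0,-1.5],"twist":[0,0,0]}]'

```text
time: 10.85
position: [0.6175, 0.2399, 0.2458]
tool_rot: [0.758, 0.652, 0.004, 0.002]
ft_force: [0.5, -0.2, -0.2]
grip_width: 0.0598
grip_force: 0.0
```

move_arm --commands '[{"hand":8.7,"travel":[-1.5,-0.4,0],"twist":[0,0,0]},{"hand":8.7,"travel":[-3,-0.9,0],"twist":[0,0,0]},{"hand":8.7,"travel":[-3.5,-1,0],"twist":[0,0,0]},{"hand":8.7,"travel":[-3.5,-1,0],"twist":[0,0,0]},{"hand":8.7,"travel":[-3,-0.9,0],"twist":[0,0,0]}]'

```text
time: 11.27
position: [0.551, 0.1008, 0.2406]
tool_rot: [0.758, 0.652, -0.0, 0.0]
ft_force: [0.0, -0.1, -0.5]
grip_width: 0.0834
grip_force: 0.0
```

move_arm --commands '[{"hand":8.7,"travel":[-1.7,-0.5,0],"twist":[0,0,0]},{"hand":8.7,"travel":[-0.8,-0.2,0],"twist":[0,0,0]},{"hand":8.7,"travel":[0,0,0],"twist":[0,0,0]},{"hand":8.7,"travel":[0,0,0],"twist":[0,0,0]},{"hand":8.7,"travel":[0,0,0],"twist":[0,0,0]}]'

```text
time: 11.68
position: [0.5424, 0.0795, 0.2404]
tool_rot: [0.758, 0.652, 0.001, 0.0]
ft_force: [0.1, -0.1, 0.0]
grip_width: 0.087
grip_force: 0.0
```

Run:
```python
from h import *
t=cam("top");s=cam("scene");w=cam("wrist");o=robot.get_obs();print(o["time"],o["position"],o["ft_force"])
f=lambda c,y,x,h,ww,k:cv2.resize(c["frame"][y:y+h,x:x+ww,::-1],(ww*k,h*k),interpolation=cv2.INTER_CUBIC)
im=np.zeros((600,800,3),np.uint8)
im[:384,:512]=w["frame"][:,:,::-1]
im[:384,514:800]=f(s,140,100,192,143,2)
im[390:600,:380]=f(t,130,130,105,190,2)
cv2.imwrite("pics/m.png",im)
for p in([.5435,.078,.132],[.5435+.0073,.078+.05,.138],[.5435-.0073,.078-.05,.138]):print(proj(w,p))
print("shaker foot/top scene",[((proj(s,p)-[100,140])*2+[514,0]).round() for p in([.6155,.2394,0],[.6155,.2394,.09])])
```

```text
11.8333 [0.54203301 0.0796435  0.24003894] [-0.54289331 -0.08989305  0.27637425]
[259.52038536 190.58051624]
[259.52584948 145.58328091]
[259.60250794 234.08223751]
shaker foot/top scene [array([673., 282.]), array([666., 203.])]
```

View pics/m.png

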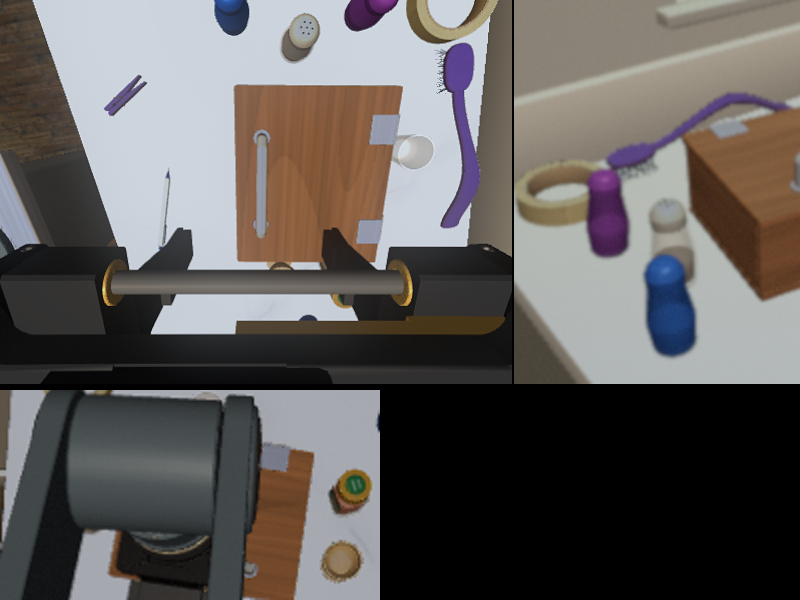

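The shaker stands upright on the worktop, clear of the box and look-alikes. In the wrist view the bar's middle is at (262,185), about 2 mm further in x than predicted. Descend onto the handle, feeling for contact with the lid.

move_arm --commands '[{"hand":8.7,"travel":[0.2,0.3,1.5],"twist":[0,0,0]},{"hand":8.7,"travel":[0,0,2.5],"twist":[0,0,0]},{"hand":8.7,"travel":[0,0,2.5],"twist":[0,0,0]},{"hand":8.7,"travel":[0,0,2.5],"twist":[0,0,0]},{"hand":8.7,"travel":[0,0,1.5],"twist":[0,0,0]}]'

```text
time: 12.25
position: [0.5437, 0.081, 0.1326]
tool_rot: [0.758, 0.653, -0.001, -0.001]
ft_force: [-0.8, 1.0, -0.1]
grip_width: 0.087
grip_force: 0.0
```

move_arm --commands '[{"hand":8.7,"travel":[0,0,1.0],"twist":[0,0,0]},{"hand":8.7,"travel":[0,0,0.5],"twist":[0,0,0]},{"hand":8.7,"travel":[0,0,0.2],"twist":[0,0,0]},{"hand":8.7,"travel":[0,0,0],"twist":[0,0,0]},{"hand":8.7,"travel":[0,0,0],"twist":[0,0,0]}]'

```text
time: 12.67
position: [0.5458, 0.0803, 0.119]
tool_rot: [0.758, 0.652, 0.001, 0.001]
ft_force: [-0.5, -0.7, 0.2]
grip_width: 0.0865
grip_force: 0.0
```

move_arm --commands '[{"hand":8.7,"travel":[0,0,0.3],"twist":[0,0,0]},{"hand":8.7,"travel":[0,0,0.3],"twist":[0,0,0]},{"hand":8.7,"travel":[0,0,0],"twist":[0,0,0]},{"hand":8.7,"travel":[0,0,0],"twist":[0,0,0]}]'

```text
time: 13.0
position: [0.5448, 0.0801, 0.1122]
tool_rot: [0.758, 0.652, 0.0, 0.0]
ft_force: [-0.1, 0.2, 0.5]
grip_width: 0.087
grip_force: 0.0
```

move_arm --commands '[{"hand":8.7,"travel":[0,0,0.3],"twist":[0,0,0]},{"hand":8.7,"travel":[0,0,0.2],"twist":[0,0,0]},{"hand":8.7,"travel":[0,0,0],"twist":[0,0,0]},{"hand":8.7,"travel":[0,0,0],"twist":[0,0,0]}]'

```text
time: 13.33
position: [0.5447, 0.0801, 0.1069]
tool_rot: [0.758, 0.652, -0.0, -0.0]
ft_force: [0.2, -0.1, 0.3]
grip_width: 0.0871
grip_force: 0.0
```

move_arm --commands '[{"hand":8.7,"travel":[0,0,0.3],"twist":[0,0,0]},{"hand":8.7,"travel":[0,0,0],"twist":[0,0,0]},{"hand":6,"travel":[0,0,0],"twist":[0,0,0]},{"hand":4,"travel":[0,0,0],"twist":[0,0,0]},{"hand":2,"travel":[0,0,0],"twist":[0,0,0]}]' --force 15

```text
time: 13.75
position: [0.5449, 0.0801, 0.1042]
tool_rot: [0.758, 0.652, 0.0, 0.0]
ft_force: [-0.1, -0.6, -0.3]
grip_width: 0.0742
grip_force: 0.0
```

move_arm --commands '[{"hand":0.5,"travel":[0,0,0],"twist":[0,0,0]},{"hand":0.5,"travel":[0,0,0],"twist":[0,0,0]},{"hand":0.5,"travel":[0,0,0],"twist":[0,0,0]},{"hand":0.5,"travel":[0,0,0],"twist":[0,0,0]},{"hand":0.5,"travel":[0,0,0],"twist":[0,0,0]}]'

```text
time: 14.17
position: [0.5448, 0.0801, 0.1042]
tool_rot: [0.758, 0.652, 0.0, -0.0]
ft_force: [-0.8, 0.4, -0.1]
grip_width: 0.0416
grip_force: 0.0
```

move_arm --commands '[{"hand":0.5,"travel":[0,0,0],"twist":[0,0,0]},{"hand":0.5,"travel":[0,0,0],"twist":[0,0,0]},{"hand":0.5,"travel":[0,0,0],"twist":[0,0,0]}]'

```text
time: 14.42
position: [0.5449, 0.0801, 0.1041]
tool_rot: [0.758, 0.652, -0.0, -0.0]
ft_force: [-0.6, -0.9, 1.0]
grip_width: 0.0218
grip_force: 0.0
```

move_arm --commands '[{"hand":0.5,"travel":[0,0,0],"twist":[0,0,0]},{"hand":0.5,"travel":[0,0,0],"twist":[0,0,0]},{"hand":0.5,"travel":[0,0,0],"twist":[0,0,0]},{"hand":0.5,"travel":[0,0,0],"twist":[0,0,0]}]' --force 15

```text
time: 14.75
position: [0.5474, 0.0798, 0.1044]
tool_rot: [0.758, 0.652, 0.002, 0.002]
ft_force: [4.7, -1.4, -3.6]
grip_width: 0.0114
grip_force: 15.0
```

Gripped: opening 11.4 mm, about the 12 mm bar. Raise along the arc (R = 167 mm).

move_arm --commands '[{"hand":0.5,"travel":[0,0.2,0],"twist":[0,0,0]},{"hand":0.5,"travel":[0,0.21,-0.62],"twist":[0,0,0]},{"hand":0.5,"travel":[0,0.22,-0.62],"twist":[0,0,0]},{"hand":0.5,"travel":[0,0.26,-0.6],"twist":[0,0,0]},{"hand":0.5,"travel":[0,0.26,-0.6],"twist":[0,0,0]}]' --force 30

```text
time: 15.17
position: [0.5564, 0.0783, 0.129]
tool_rot: [0.758, 0.652, -0.0, -0.0]
ft_force: [4.3, -1.9, -6.8]
grip_width: 0.011
grip_force: 30.0
```

move_arm --commands '[{"hand":0.5,"travel":[0,0.3,-0.58],"twist":[0,0,0]},{"hand":0.5,"travel":[0,0.31,-0.58],"twist":[0,0,0]},{"hand":0.5,"travel":[0,0.35,-0.56],"twist":[0,0,0]},{"hand":0.5,"travel":[0,0.36,-0.55],"twist":[0,0,0]}]'

```text
time: 15.5
position: [0.5688, 0.0764, 0.1516]
tool_rot: [0.758, 0.652, -0.001, -0.001]
ft_force: [3.4, -1.2, -5.9]
grip_width: 0.0107
grip_force: 30.0
```

move_arm --commands '[{"hand":0.5,"travel":[0,0.39,-0.53],"twist":[0,0,0]},{"hand":0.5,"travel":[0,0.4,-0.52],"twist":[0,0,0]},{"hand":0.5,"travel":[0,0.43,-0.49],"twist":[0,0,0]},{"hand":0.5,"travel":[0,0.43,-0.49],"twist":[0,0,0]},{"hand":0.5,"travel":[0,0,0],"twist":[0,0,0]}]'

```text
time: 15.92
position: [0.5847, 0.0739, 0.1726]
tool_rot: [0.758, 0.652, -0.001, -0.001]
ft_force: [-5.2, -1.4, 0.5]
grip_width: 0.0108
grip_force: 30.0
```

move_arm --commands '[{"hand":0.5,"travel":[0,0.47,-0.46],"twist":[0,0,0]},{"hand":0.5,"travel":[0,0.48,-0.45],"twist":[0,0,0]},{"hand":0.5,"travel":[0,0.5,-0.42],"twist":[0,0,0]},{"hand":0.5,"travel":[0,0.51,-0.42],"twist":[0,0,0]},{"hand":0.5,"travel":[0,0,0],"twist":[0,0,0]}]'

```text
time: 16.33
position: [0.6032, 0.071, 0.1907]
tool_rot: [0.758, 0.652, -0.002, -0.001]
ft_force: [-9.1, -0.6, 5.7]
grip_width: 0.0109
grip_force: 30.0
```

move_arm --commands '[{"hand":0.5,"travel":[0,0.45,-0.45],"twist":[0,0,0]},{"hand":0.5,"travel":[0,0.48,-0.42],"twist":[0,0,0]},{"hand":0.5,"travel":[0,0.5,-0.4],"twist":[0,0,0]},{"hand":0.5,"travel":[0,0.5,-0.4],"twist":[0,0,0]},{"hand":0.5,"travel":[0,0,0],"twist":[0,0,0]}]'

```text
time: 16.75
position: [0.626, 0.0675, 0.2069]
tool_rot: [0.758, 0.652, 0.001, 0.001]
ft_force: [-3.1, -1.9, -0.5]
grip_width: 0.0113
grip_force: 30.0
```

move_arm --commands '[{"hand":0.5,"travel":[0,0,0],"twist":[0,0,0]},{"hand":0.5,"travel":[0,0,0],"twist":[0,0,0]},{"hand":0.5,"travel":[0,0,0],"twist":[0,0,0]},{"hand":0.5,"travel":[0,0,0],"twist":[0,0,0]},{"hand":0.5,"travel":[0,0,0],"twist":[0,0,0]}]'

```text
time: 17.17
position: [0.6239, 0.0679, 0.2057]
tool_rot: [0.758, 0.652, -0.0, 0.0]
ft_force: [-3.1, -3.3, 0.0]
grip_width: 0.011
grip_force: 30.0
```

Run:
```python
from h import *
o=robot.get_obs();p=o["position"];print(o["time"],p,o["ft_force"],o["grip_force"],o["grip_width"],np.abs(o["joint_velocities"]).max())
dx=np.hypot(*(p-[.5474,.0798,0])[:2]);dz=p[2]-.1044
phi0=np.degrees(np.arctan2(48,160));print(dx,dz,"theta",np.degrees(np.arctan2(.048+dz,.160-dx))-phi0,np.hypot(.048+dz,.160-dx))
# image check: pose hypotheses of lid front corners; detect motion of bystanders via pre/post difference in top
import pickle
t=cam("top");s=cam("scene");a=pickle.load(open("c.pkl","rb"))
for n,(u,v) in dict(jar=(307,178),cup=(301,215),glass=(233,141)).items():
    P=a["top"]["frame"][v-9:v+9,u-9:u+9]
    r=cv2.matchTemplate(t["frame"][v-20:v+20,u-20:u+20].copy(),P,cv2.TM_CCOEFF_NORMED);_,m,_,l=cv2.minMaxLoc(r);print(n,m,np.array(l)-11)
# lid side edge (left, +y) in the scene picture: brown mask extent
hsv=cv2.cvtColor(s["frame"],cv2.COLOR_RGB2HSV);m=cv2.inRange(hsv,(3,90,40),(20,255,255));m[:, :170]=0;m[:,345:]=0
B=np.array([.606,.069,0]);ey=np.array([.148,.989,0]);ex=np.array([.989,-.148,0])
for th in(37,41,45,49,53):
    q=np.radians(th);H=B+.094*ex+[0,0,.084];
    f=H+.113*ey-.19*np.cos(q)*ex+np.array([0,0,.19*np.sin(q)]);print(th,proj(s,f).round(1),proj(s,f-.226*ey).round(1))
ys,xs=np.nonzero(m);print("top pts",[(x,ys[xs==x].min()) for x in range(185,330,8) if (xs==x).any()])
```

```text
17.1667 [0.62390151 0.06785892 0.20569032] [-3.06969152 -3.30648198  0.04857186] 30.002732276916504 0.010994399702942305 0.0017829976569068247
0.07742784198243365 0.10129032208363918 theta 44.353868183696264 0.17060410765135367
jar 0.9995993375778198 [0 0]
cup 0.9991860389709473 [0 0]
glass 0.38060620427131653 [-10   2]
37 [211.8 189.6] [317.5 165.4]
41 [209.5 182.3] [315.2 159.1]
45 [207.  175.2] [312.7 153.1]
49 [204.5 168.5] [310.  147.3]
53 [201.8 162. ] [307.1 141.7]
top pts [(185, np.int64(202)), (193, np.int64(190)), (201, np.int64(179)), (209, np.int64(170)), (217, np.int64(169)), (225, np.int64(167)), (233, np.int64(99)), (241, np.int64(103)), (249, np.int64(107)), (257, np.int64(161)), (265, np.int64(159)), (273, np.int64(157)), (281, np.int64(155)), (289, np.int64(154)), (297, np.int64(153)), (305, np.int64(151)), (313, np.int64(219)), (321, np.int64(213)), (329, np.int64(214))]
```

The lid is at about 45° by both the kinematics and the front-edge pixels. It is still and firmly gripped, and the jar and egg cup haven't moved. The glass is hidden from the top camera, but nothing went near it.

```bash
python3 -c "
from rig import robot
print(robot.hand_in())"
```

```text
the job is handed in; nothing more can be done
None
```

I handed the job in with the shaker upright on the worktop left of the box and the gripper still holding the lid at about 45°. The spice jar and egg cup have not moved; I could not see the glass at the end, but the arm did not go near it. The hand-in returned no verdict.

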